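# Screen the tumbling media off the deburred collars

### The job

The turned collars have been deburred and still lie among pyramids of tumbling media on the screening tray. Take the stirrer from its wooden stand and stir the load with its rod until every pyramid has dropped through the screen into the pan below and only the three collars are left on the screen, touching the load with the rod only, not with the gripper. Then stand the stirrer back upright in the middle hole of its stand, and leave the bushing and the marker on the bench where they are.

Things in the scene. Friction and masses are not known exactly. Their poses are not given: they have to be found in the camera images.
- tray: Fixed square tray of bare sheet metal, open on top: outside 158 x 158 mm, 100 mm high, inside 152 x 152 mm, folded rim 2 mm proud, a bail handle outside each of the +y and -y walls (reaching 19 mm out, below 82 mm). Origin: centre of its underside; x and y parallel to the walls, z up. Inside floor (the pan) at z = 3 mm; a screen crosses it half-way up.
- screen (a point): Centre of the top face of the tray's fixed screen, 56 mm above the tray's underside; axes as the tray. 4 mm thick; 4 flat bars each way, 8 mm wide, centred at -48, -16, 16, 48 mm in x and in y, leave 5 x 5 square openings of 24 mm (centred at -64, -32, 0, 32, 64 mm) right up to the walls, which rise 44 mm above it. 49 mm of free depth below it.
- stirrer_handle (a point): Stirrer: upright steel rod 12 mm in diameter with a flat foot and a six-sided wooden handle on top, 22 mm across its flats; 117 mm long, 90 g, loose. The point is the middle of the handle, 88 mm above the foot; the flats run 20 mm either way of it, the handle ends 29 mm above it. Grasp it here from above with any yaw; the flats turn into the grip. Pushed hard sideways (a piece jammed on a wall) it can tilt in the grip. z points up along the rod.
- stirrer_tip (a point): Centre of the foot (lower end) of the stirrer's rod. At the start it stands on the bottom of the stand's hole, 10 mm above the bench.
- stand: Fixed wooden block, 60 (x) x 130 (y) x 50 mm high, origin at the centre of its underside, with three holes in a row along its y, drilled 40 mm deep (bottom at z = 10 mm): the middle one, 20 mm wide, is the stirrer's; the outer ones, 45 mm away, are 10 mm and too small for it.
- stand_hole (a point): Centre of the mouth of the stand's middle hole, 50 mm above the bench.
- pyramid_1_mid (a point): One of eight equal four-sided pyramids of grey ceramic tumbling media, base 16 x 16 mm, 17 mm high, blunt tip of 5 mm, 12 g, loose. The point is on its axis, 8.5 mm above its base. At the start it stands base down on a crossing of the screen's bars, so its point is 64.5 mm above the tray's underside. It fits through any opening of the screen.
- pyramid_2_mid (a point): One of eight equal four-sided pyramids of grey ceramic tumbling media, base 16 x 16 mm, 17 mm high, blunt tip of 5 mm, 12 g, loose. The point is on its axis, 8.5 mm above its base. At the start it stands base down on a crossing of the screen's bars, so its point is 64.5 mm above the tray's underside. It fits through any opening of the screen.
- pyramid_3_mid (a point): One of eight equal four-sided pyramids of grey ceramic tumbling media, base 16 x 16 mm, 17 mm high, blunt tip of 5 mm, 12 g, loose. The point is on its axis, 8.5 mm above its base. At the start it stands base down on a crossing of the screen's bars, so its point is 64.5 mm above the tray's underside. It fits through any opening of the screen.
- pyramid_4_mid (a point): One of eight equal four-sided pyramids of grey ceramic tumbling media, base 16 x 16 mm, 17 mm high, blunt tip of 5 mm, 12 g, loose. The point is on its axis, 8.5 mm above its base. At the start it stands base down on a crossing of the screen's bars, so its point is 64.5 mm above the tray's underside. It fits through any opening of the screen.
- pyramid_5_mid (a point): One of eight equal four-sided pyramids of grey ceramic tumbling media, base 16 x 16 mm, 17 mm high, blunt tip of 5 mm, 12 g, loose. The point is on its axis, 8.5 mm above its base. At the start it stands base down on a crossing of the screen's bars, so its point is 64.5 mm above the tray's underside. It fits through any opening of the screen.
- pyramid_6_mid (a point): One of eight equal four-sided pyramids of grey ceramic tumbling media, base 16 x 16 mm, 17 mm high, blunt tip of 5 mm, 12 g, loose. The point is on its axis, 8.5 mm above its base. At the start it stands base down on a crossing of the screen's bars, so its point is 64.5 mm above the tray's underside. It fits through any opening of the screen.
- pyramid_7_mid (a point): One of eight equal four-sided pyramids of grey ceramic tumbling media, base 16 x 16 mm, 17 mm high, blunt tip of 5 mm, 12 g, loose. The point is on its axis, 8.5 mm above its base. At the start it stands base down on a crossing of the screen's bars, so its point is 64.5 mm above the tray's underside. It fits through any opening of the screen.
- pyramid_8_mid (a point): One of eight equal four-sided pyramids of grey ceramic tumbling media, base 16 x 16 mm, 17 mm high, blunt tip of 5 mm, 12 g, loose. The point is on its axis, 8.5 mm above its base. At the start it stands base down on a crossing of the screen's bars, so its point is 64.5 mm above the tray's underside. It fits through any opening of the screen.
- collar_1_mid (a point): One of three equal turned steel collars (thick discs with a small centre bore that the rod does not enter), 34 mm in diameter, 12 mm high, 50 g, loose. The point is its centre. At the start it lies flat on the screen among the pyramids. It is too large for the openings.
- collar_2_mid (a point): One of three equal turned steel collars (thick discs with a small centre bore that the rod does not enter), 34 mm in diameter, 12 mm high, 50 g, loose. The point is its centre. At the start it lies flat on the screen among the pyramids. It is too large for the openings.
- collar_3_mid (a point): One of three equal turned steel collars (thick discs with a small centre bore that the rod does not enter), 34 mm in diameter, 12 mm high, 50 g, loose. The point is its centre. At the start it lies flat on the screen among the pyramids. It is too large for the openings.
- bushing_mid (a point): Bystander: dark metal bushing, a cylinder lying on the bench beyond the stand, 24 mm in diameter, 28 mm long; the point is its centre.
- marker_mid (a point): Bystander: thick marker lying on the bench nearer the robot, 115 mm long, 16 mm thick; the point is its centre.
Not all that is in view belongs to the job. Leave any green look-alike of the part that bears collar_3_mid alone. Of the things shaped like the part that bears stirrer_handle, the wooden one is meant.

How it is judged:
On the way, in this order (a step that is already met when the one before it is completed fails the run):
1. the stirrer has been lifted out of its stand (z of stirrer_tip in the frame of stand above 0.06 m), for 0.1 s.
2. the stirrer's foot is inside the tray, within the height of the load (z of stirrer_tip in the frame of tray below 0.074 m and x of stirrer_tip in the frame of tray between -0.077 and 0.077 m and y of stirrer_tip in the frame of tray between -0.077 and 0.077 m), for 0.1 s.
3. all eight pyramids are in the pan below the screen (z of each of pyramid_1_mid, pyramid_2_mid, pyramid_3_mid, pyramid_4_mid, pyramid_5_mid, pyramid_6_mid, pyramid_7_mid, pyramid_8_mid in the frame of tray below 0.045 m and x of pyramid_1_mid in the frame of tray between -0.077 and 0.077 m and y of pyramid_1_mid in the frame of tray between -0.077 and 0.077 m and x of pyramid_2_mid in the frame of tray between -0.077 and 0.077 m and y of pyramid_2_mid in the frame of tray between -0.077 and 0.077 m and x of pyramid_3_mid in the frame of tray between -0.077 and 0.077 m and y of pyramid_3_mid in the frame of tray between -0.077 and 0.077 m and x of pyramid_4_mid in the frame of tray between -0.077 and 0.077 m and y of pyramid_4_mid in the frame of tray between -0.077 and 0.077 m and x of pyramid_5_mid in the frame of tray between -0.077 and 0.077 m and y of pyramid_5_mid in the frame of tray between -0.077 and 0.077 m and x of pyramid_6_mid in the frame of tray between -0.077 and 0.077 m and y of pyramid_6_mid in the frame of tray between -0.077 and 0.077 m and x of pyramid_7_mid in the frame of tray between -0.077 and 0.077 m and y of pyramid_7_mid in the frame of tray between -0.077 and 0.077 m and x of pyramid_8_mid in the frame of tray between -0.077 and 0.077 m and y of pyramid_8_mid in the frame of tray between -0.077 and 0.077 m), for 0.1 s.
At the end, for the whole second after the job is handed in: All eight pyramids lie in the tray below the screen (centres under 45 mm above its underside), the three collars in the tray above the screen; the stirrer stands in the middle hole (foot within 10 mm of its axis and 8 mm of its bottom, leaning under 0.35 rad); all at rest (all of step 3 and z of collar_1_mid in the frame of tray between 0.054 and 0.1 m and x of collar_1_mid in the frame of tray between -0.077 and 0.077 m and y of collar_1_mid in the frame of tray between -0.077 and 0.077 m and z of collar_2_mid in the frame of tray between 0.054 and 0.1 m and x of collar_2_mid in the frame of tray between -0.077 and 0.077 m and y of collar_2_mid in the frame of tray between -0.077 and 0.077 m and z of collar_3_mid in the frame of tray between 0.054 and 0.1 m and x of collar_3_mid in the frame of tray between -0.077 and 0.077 m and y of collar_3_mid in the frame of tray between -0.077 and 0.077 m and horizontal distance between stirrer_tip and stand_hole below 0.01 m and z of stirrer_tip in the frame of stand below 0.018 m and angle between stirrer's own z axis and vertical below 0.35 rad and linear speed of each of stirrer, pyramid_1, pyramid_2, pyramid_3, pyramid_4, pyramid_5, pyramid_6, pyramid_7, pyramid_8, collar_1, collar_2, collar_3 below 0.02 m/s); the robot touches nothing.
It fails at once if the gripper touches the pyramids or the collars (contact force between the fingers and pyramid_1 above 0.5 N or contact force between the fingers and pyramid_2 above 0.5 N or contact force between the fingers and pyramid_3 above 0.5 N or contact force between the fingers and pyramid_4 above 0.5 N or contact force between the fingers and pyramid_5 above 0.5 N or contact force between the fingers and pyramid_6 above 0.5 N or contact force between the fingers and pyramid_7 above 0.5 N or contact force between the fingers and pyramid_8 above 0.5 N or contact force between the fingers and collar_1 above 0.5 N or contact force between the fingers and collar_2 above 0.5 N or contact force between the fingers and collar_3 above 0.5 N).
It fails at once if a pyramid or a collar is thrown out of the tray (not (x of pyramid_1_mid in the frame of tray between -0.09 and 0.09 m and y of pyramid_1_mid in the frame of tray between -0.09 and 0.09 m) or not (x of pyramid_2_mid in the frame of tray between -0.09 and 0.09 m and y of pyramid_2_mid in the frame of tray between -0.09 and 0.09 m) or not (x of pyramid_3_mid in the frame of tray between -0.09 and 0.09 m and y of pyramid_3_mid in the frame of tray between -0.09 and 0.09 m) or not (x of pyramid_4_mid in the frame of tray between -0.09 and 0.09 m and y of pyramid_4_mid in the frame of tray between -0.09 and 0.09 m) or not (x of pyramid_5_mid in the frame of tray between -0.09 and 0.09 m and y of pyramid_5_mid in the frame of tray between -0.09 and 0.09 m) or not (x of pyramid_6_mid in the frame of tray between -0.09 and 0.09 m and y of pyramid_6_mid in the frame of tray between -0.09 and 0.09 m) or not (x of pyramid_7_mid in the frame of tray between -0.09 and 0.09 m and y of pyramid_7_mid in the frame of tray between -0.09 and 0.09 m) or not (x of pyramid_8_mid in the frame of tray between -0.09 and 0.09 m and y of pyramid_8_mid in the frame of tray between -0.09 and 0.09 m) or not (x of collar_1_mid in the frame of tray between -0.09 and 0.09 m and y of collar_1_mid in the frame of tray between -0.09 and 0.09 m) or not (x of collar_2_mid in the frame of tray between -0.09 and 0.09 m and y of collar_2_mid in the frame of tray between -0.09 and 0.09 m) or not (x of collar_3_mid in the frame of tray between -0.09 and 0.09 m and y of collar_3_mid in the frame of tray between -0.09 and 0.09 m)).
It fails at once if the bushing or the marker is pushed aside by more than 30 mm (distance of any of bushing_mid, marker_mid from where it was at the start of the episode above 0.03 m).
It also fails if it takes over 72 s, if anything falls off the work surface, if the arm or the gripper's body presses on something with over 40 N, if the wrist force passes 120 N, or if a joint passes its speed limit or range.

### The arm

A 6-joint arm with a two-finger parallel gripper is mounted at the origin on a cart in front of the work surface, level with it; the furniture and walls round the work are solid. World frame = base frame: x ahead of the robot, y to its left, z up, the work surface at z = 0. Lengths are in m, angles in rad, forces in N, time in s.
With the tool pointing down it reaches from about 0.275 to 0.825 m from the base axis. Payload 5.2 kg.
Tool frame: the origin (TCP) lies midway between the tips of the shut fingers; the grasp point (between the pads) lies 19 mm behind it (pinch_z is the z of the grasp point in the tool frame, in m); z points along the fingers, x is the direction in which the jaws open and shut, and the axes are right-handed (so a half turn about z gives the same grasp; the last joint's range is limited). The gripper opens to 93 mm and grips with 3 to 60 N. Pads are 15 mm wide; open, the fingers measure 128 mm over their backs; the gripper's body (75 mm by 188 mm) begins 65 mm behind the grasp point.
Start: joints at [1.041, 0.259, 1.535, -0, 1.348, -0.203], TCP at [0.177, 0.521, 0.219] pointing down, gripper open.
Joint ranges: [-3.14, 3.14], [-0.91, 2.08], [0.19, 2.58], [-1.22, 4.36], [0.22, 2.71], [-3.12, 3.12]. Speed limits (rad/s): [2.57, 2.57, 3.14, 3.14, 3.14, 3.14].

### API

Orientations are given as a unit quaternion [x, y, z, w].
In Python, from workcell import sense, grab_frame, hand_in, pinch_z gives the robot as it stands. The module is installed in compiled form; this text tells all that it offers.
- The arm moves only by the shell command python3 -m crank 'ROWS'. ROWS is JSON, a list of rows, each a list of 7 numbers: the closure, from 0 (fully open) to 1 (shut), then the shift along the tool's x, y, z in cm, then the turn, a rotation vector about the tool's x, y, z in rad. A call has 1 to 12 rows; each row shifts and turns the pose as measured when the row begins, along the tool's axes as they then stand; what a row does not reach is not made up. A row lasts 1/8 s, in which the tool goes at most 62.5 mm and 10.7 degrees, less where a joint would pass 70% of its speed; a pose out of reach is approached as far as the arm can. A call is refused whole if a number of a shift passes 6.25 or a number of a turn 0.188, either way. A call with a gripper value outside its range is refused whole. The fingers move at their own pace and stop on an object; the grip force is fixed at half the most. Time passes only in rows, so rows that do not move let the fingers close. It gives the time, the measured TCP pose, the force and the opening at its end, in the units of the state.
- sense(): the state, without advancing time (a new reading comes with each control period).
- grab_frame(name): name is "scene" or "side" or "wrist"; returns a dict with "frame" (480x640x3 uint8, red, green, blue), "depth" (480x640 float32, m along the optical axis (not along the pixel's ray), 0 where there is no reading), "fx", "fy", "cx", "cy" (pixels), "xyz" and "attitude" of the camera in the world. Camera axes: x right, y up, looking along -z (the intrinsics and any distortion apply to the point x, -y, -z); pixel columns grow to the right and rows downward; lengths in m; the calibration is good to about 2 mm. A picture is of the moment at which its call begins.
- hand_in(): hands the job in, once; it reports no verdict.
The state is a dict: "t": time; "joints": joint angles; "joint_vel": joint speeds; "effort": joint torques, N m; "eef_pos": TCP position; "eef_rot": TCP orientation; "force": force on the tool from outside, world axes, zero at the start; "moment": the same for the moment, N m; "grip_width": opening from 0.0 (shut) to 1.0 (fully open).
Only numpy, scipy, OpenCV 4.12 (cv2) and the standard library are available. Lean on these libraries where they do the work, as an engineer would, in place of code of your own. Each camera call takes 0.05 s, during which the arm holds its last target. There are 200 camera calls.

## Working session

There is one attempt and no reset: what is moved stays moved. The work goes in short steps, Python scripts to look and compute and a shell command to move; the robot and the scene stay as the last step left them, time stands still between calls to the robot, and variables do not carry over. Pictures are saved under pics/ and viewed, about 8 in all and at most 12, crops included, and the job is handed in when it is done.

```bash
mkdir -p pics; cat > h.py <<'E'
import numpy as np, cv2
from scipy.spatial.transform import Rotation as R
from workcell import sense, grab_frame, hand_in, pinch_z
def world(f,px=None):
    d=f["depth"]; v,u=np.mgrid[0:480,0:640]
    p=np.stack([(u-f["cx"])/f["fx"]*d,-(v-f["cy"])/f["fy"]*d,-d],-1)
    return R.from_quat(f["attitude"]).apply(p.reshape(-1,3)).reshape(480,640,3)+f["xyz"]
def proj(f,P):
    q=R.from_quat(f["attitude"]).inv().apply(np.atleast_2d(P)-f["xyz"])
    return np.c_[f["cx"]+f["fx"]*q[:,0]/-q[:,2], f["cy"]-f["fy"]*q[:,1]/-q[:,2]]
def save(n,im): cv2.imwrite(f"pics/{n}.png",im[...,::-1])
E
python3 - <<'E'
from h import *
s=sense();print(s,pinch_z)
for n in("scene","side"):
    f=grab_frame(n);save(n,f["frame"]);np.save(f"{n}_w.npy",world(f));print(n,f["xyz"],f["attitude"],f["fx"],f["cx"],f["cy"],[k for k in f])
E
```

```text
{'t': 0.0, 'joints': array([ 1.04123011e+00,  2.59327029e-01,  1.53604365e+00, -3.32314238e-05,
        1.34801741e+00, -2.02769121e-01]), 'joint_vel': array([-0.00047687,  0.00219696, -0.0017228 , -0.0002883 , -0.00046459,
       -0.00010219]), 'effort': array([-2.04111107e-03, -4.37311542e+01, -2.83994794e+01,  7.15259230e-02,
        4.15948418e-02, -1.56941205e-04]), 'eef_pos': array([0.17625181, 0.52042633, 0.21784214]), 'eef_rot': array([ 8.12712509e-01,  5.82664201e-01, -8.13382633e-04,  3.80221729e-04]), 'force': array([-0.33391299,  0.19828292, -0.39558724]), 'moment': array([-0.01196257, -0.02001241, -0.05124588]), 'grip_width': 0.9976632162279058} -0.0188
scene [0.0946471  0.3122529  0.67839216] [-0.12753098  0.38702289  0.86497392 -0.29286388] 595.7877251139585 325.2497288519284 224.2220387033463 ['frame', 'depth', 'fx', 'fy', 'cx', 'cy', 'xyz', 'attitude']
side [ 0.0474999  -1.09212993  0.46689091] [ 0.5460899  -0.12378486 -0.18590022  0.80740587] 555.3292426738014 316.7413457174327 233.90431651708255 ['frame', 'depth', 'fx', 'fy', 'cx', 'cy', 'xyz', 'attitude']
```

View pics/scene.png

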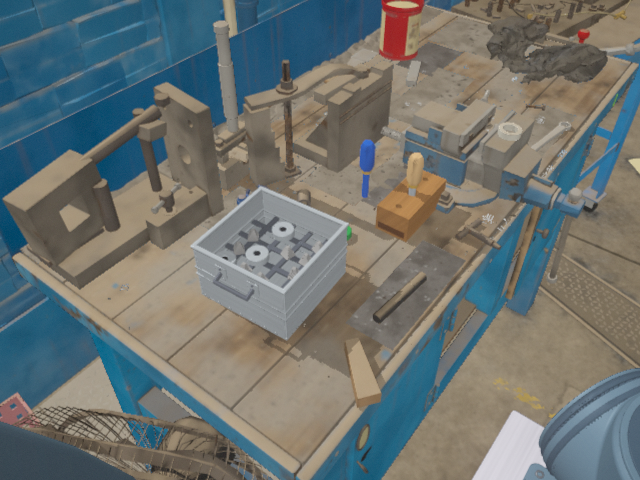

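The scene view shows the tray at about (270,255) and the stand with the wooden-handled stirrer at (412,195). A blue look-alike is at (367,165), the marker at (400,297) and the green collar at (348,232). Next I locate the tray, stand and handle from depth.

```bash
python3 - <<'E'
from h import *
w=np.load("scene_w.npy")
for n,p in dict(handle=(415,160),handle2=(414,172),bluetop=(368,145),marker=(400,297),standtop=(432,185),green=(349,233),rimL=(196,246),rimTop=(263,189),rimR=(345,237),rimB=(287,292),collar=(284,222)).items(): print(n,p,w[p[1],p[0]].round(4))
m=(abs(w[...,2]-.102)<.004)
lab=np.zeros(m.shape,bool);lab[180:310,185:355]=1
q=w[m&lab][:,:2].astype(np.float32);print('tray',len(q),cv2.minAreaRect(q))
m=(abs(w[...,2]-.05)<.003);lab[:]=0;lab[160:240,370:450]=1
q=w[m&lab][:,:2].astype(np.float32);print('stand',len(q),cv2.minAreaRect(q),cv2.boxPoints(cv2.minAreaRect(q)))
lab[:]=0;lab[145:185,404:425]=1;m=(w[...,2]>.07)&(w[...,2]<.14);q=w[m&lab];print('handle',q.min(0),q.max(0),q.mean(0))
E
```

```text
handle (415, 160) [ 0.4472 -0.3931  0.1214]
handle2 (414, 172) [ 0.4443 -0.3894  0.1011]
bluetop (368, 145) [ 0.5373 -0.3935  0.1122]
marker (400, 297) [ 0.3554 -0.2188  0.0143]
standtop (432, 185) [ 0.4318 -0.4383  0.0502]
green (349, 233) [ 0.4965 -0.2874  0.0125]
rimL (196, 246) [ 0.5967 -0.0563  0.1005]
rimTop (263, 189) [ 0.6052 -0.2059  0.1035]
rimR (345, 237) [ 0.457  -0.2183  0.0774]
rimB (287, 292) [ 0.4456 -0.0727  0.0937]
collar (284, 222) [ 0.5579 -0.1978  0.0666]
tray 1746 ((0.5291550755500793, -0.13801035284996033), (0.163691908121109, 0.16582822799682617), 4.406184196472168)
stand 1509 ((0.44850969314575195, -0.4170598089694977), (0.061639782041311264, 0.1626136749982834), 1.1818326711654663) [[ 0.41601938 -0.33640593]
 [ 0.41937333 -0.49898505]
 [ 0.481      -0.49771369]
 [ 0.47764605 -0.33513457]]
handle [ 0.43682673 -0.49875603  0.07013749] [ 0.50697929 -0.38593219  0.12828361] [ 0.44874382 -0.4003708   0.10168088]
```

```bash
python3 -m crank '[[0,0,0,0,0,0,-0.1635],[0,0,0,0,0,0,-0.1635],[0,-6,1.8,0,0,0,0],[0,-6,1.8,0,0,0,0],[0,-6,1.8,0,0,0,0],[0,-6,1.8,0,0,0,0],[0,-6,1.8,0,0,0,0],[0,-6,1.8,0,0,0,0],[0,-6,1.8,0,0,0,0],[0,-6,1.8,0,0,0,0],[0,-6,1.8,0,0,0,0],[0,-6,1.8,0,0,0,0]]'
```

```text
t: 1.6
eef_pos: [0.3624, -0.0772, 0.2171]
eef_rot: [0.7, 0.714, -0.001, 0.003]
force: [0.7, 0.6, 0.1]
grip_width: 0.998
```

```bash
python3 -m crank '[[0,-3,5,-3,0,0,0.03],[0,-3,5,-3,0,0,0],[0,0,0,0,0,0,0]]'; python3 - <<'E'
from h import *
f=grab_frame("wrist");np.save("wr1.npy",world(f));save("wr1",f["frame"]);print(f["xyz"],f["attitude"],sense()["eef_pos"],sense()["eef_rot"])
E
```

```text
t: 1.98
eef_pos: [0.4593, -0.1411, 0.2742]
eef_rot: [0.714, 0.7, -0.002, 0.001]
force: [-1.7, 1.0, 0.4]
grip_width: 1.0
[ 0.38999528 -0.13943654  0.44053994] [-0.09175775 -0.08662375  0.6943137   0.70852334] [ 0.45712731 -0.13933845  0.27298398] [ 7.14166368e-01  6.99970967e-01 -2.55795604e-03 -7.07801930e-04]
```

View pics/wr1.png

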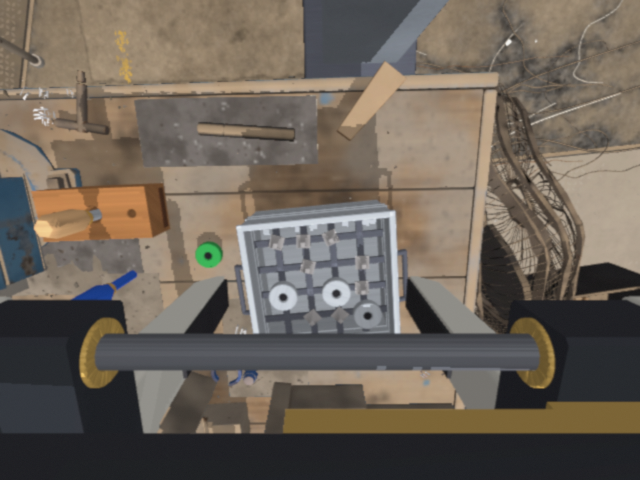

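The wrist view shows the stand with the stirrer at (100,212), the tray at (318,270), collars at (283,296), (336,293) and (367,316), and the green collar at (208,255). Its +x edge is hidden, so I step back for a complete view and measure from there.

```bash
python3 -m crank '[[0,-1,-5,-1,0,0,0],[0,0,-5,0,0,0,0],[0,0,0,0,0,0,0]]'; python3 - <<'E'
from h import *
f=grab_frame("wrist");w=world(f);np.save("wr2.npy",w);np.save("wr2f.npy",f["frame"]);print(sense()["eef_pos"])
z=w[...,2];ok=f["depth"]>0
def box(m,reg):
    q=w[m&reg&ok][:,:2].astype(np.float32);r=cv2.minAreaRect(q);print(len(q),r)
X,Y=w[...,0],w[...,1]
box(abs(z-.101)<.004,(abs(X-.53)<.11)&(abs(Y+.138)<.11)&(X<.7))
box(abs(z-.05)<.004,(abs(X-.448)<.06)&(abs(Y+.41)<.1))
m=(z>.112)&(z<.14)&(abs(X-.45)<.05)&(abs(Y+.4)<.05);print('handle',m.sum(),w[m].min(0),w[m].max(0),w[m].mean(0))
im=f["frame"];c=im[190:400,200:440] if 0 else im
save("wr2",cv2.resize(c[180:420,160:480],(800,600),interpolation=cv2.INTER_CUBIC))
E
```

```text
t: 2.4
eef_pos: [0.3507, -0.1433, 0.2797]
eef_rot: [0.713, 0.701, -0.003, -0.005]
force: [-0.5, 0.7, 0.7]
grip_width: 1.0
[ 0.35216364 -0.14380869  0.27996442]
1716 ((0.5234107971191406, -0.13894732296466827), (0.14738048613071442, 0.16247215867042542), 4.520639419555664)
3298 ((0.44486919045448303, -0.4242902398109436), (0.17682510614395142, 0.06414756923913956), 85.45361328125)Traceback (most recent call last):
  File "<stdin>", line 9, in <module>
    return umr_minimum(a, axis, None, out, keepdims, initial, where)
ValueError: zero-size array to reduction operation minimum which has no identity
```

```bash
cat >> h.py <<'E'
T=np.array([.529,-.1385,0]);TY=np.deg2rad(4.45)
TR=R.from_euler('z',TY)
def rect(f,zt=.060,s=3.5,half=84):
    c=np.array([[-half,half],[half,half],[half,-half],[-half,-half]])/1000. # tray x,y
    P=TR.apply(np.c_[c,np.full(4,zt)])+T
    src=proj(f,P).astype(np.float32)
    # image: right=+y? use up=+x, left=+y
    n=2*half*s
    dst=np.float32([[(half-c[i,1]*1000)*s,(half-c[i,0]*1000)*s] for i in range(4)])
    H=cv2.getPerspectiveTransform(src,dst)
    im=cv2.warpPerspective(f["frame"],H,(int(n),int(n)),flags=cv2.INTER_CUBIC)
    for g in (-64,-32,0,32,64):
        k=int((half-g)*s);
        cv2.putText(im,f"y{g}",(k-12,12),0,.4,(255,255,0),1);cv2.putText(im,f"x{g}",(0,k+4),0,.4,(255,255,0),1)
        for h in (-64,-32,0,32,64): cv2.circle(im,(k,int((half-h)*s)),2,(255,0,0),-1)
    return im
E
python3 - <<'E'
from h import *
f=grab_frame("wrist");save("rect1",rect(f))
w=np.load("scene_w.npy");z=w[...,2];X,Y=w[...,0],w[...,1]
lab=np.zeros(z.shape,bool);lab[140:200,400:430]=1
for a,b in((.075,.09),(.09,.105),(.105,.12),(.12,.135)):
    m=(z>a)&(z<b)&lab&(abs(X-.445)<.03)&(abs(Y+.4)<.03);print(m.sum(),w[m].mean(0),w[m].min(0),w[m].max(0))
E
```

```text
109 [ 0.44586449 -0.39372633  0.0828843 ] [ 0.43703425 -0.40732239  0.07511073] [ 0.46211491 -0.38721373  0.08996079]
115 [ 0.44554974 -0.39396534  0.09745737] [ 0.43720188 -0.40701725  0.09006957] [ 0.46207363 -0.38662898  0.10498794]
130 [ 0.44582852 -0.39391032  0.11288473] [ 0.43682673 -0.40726858  0.10506578] [ 0.46103387 -0.38593219  0.11995007]
94 [ 0.44784324 -0.39775673  0.12428308] [ 0.4390345  -0.40918651  0.12002719] [ 0.45841783 -0.38701452  0.12828361]
```

View pics/rect1.png

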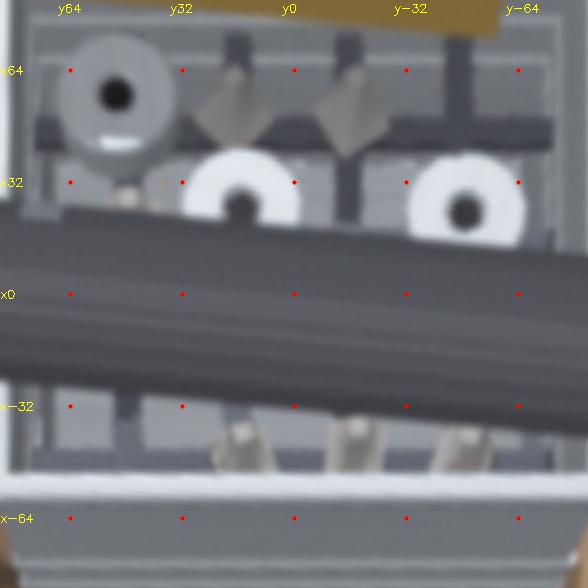

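The rectified view agrees with the tray model: bars at columns 128, 238, 348 and 460, within about 1 mm of expected. Pyramids show near (48,±16), (16,48) and (-48,16/-16/-48). Collars show near (54,50), (22,15) and (22,-49). The stirrer is at about (0.449,-0.400), so I go there.

```bash
python3 -m crank '[[0,-5.1,1.8,1,0,0,0],[0,-5.1,1.8,1,0,0,0],[0,-5.1,1.8,2,0,0,0],[0,-5.1,1.8,2,0,0,0],[0,-5,1.8,2,0,0,0],[0,0,0,0,0,0,0]]'; python3 - <<'E'
from h import *
s=sense();m=R.from_quat(s["eef_rot"]).as_matrix();print(s["eef_pos"],m.round(3))
print("tool cm to grasp:",(m.T@(np.array([.449,-.400,.079])-s["eef_pos"])*100).round(2))
f=grab_frame("wrist");w=world(f);np.save("wr3.npy",w)
z=w[...,2];m=(z>.1)&(z<.14)&(abs(w[...,0]-.45)<.05)&(abs(w[...,1]+.4)<.05);print(m.sum(),w[m].min(0),w[m].max(0),w[m].mean(0)) if m.any() else 0
save("wr3",f["frame"])
E
```

```text
t: 3.25
eef_pos: [0.4475, -0.4034, 0.1929]
eef_rot: [0.71, 0.705, -0.001, -0.004]
force: [-0.3, 0.3, -0.2]
grip_width: 0.998
[ 0.44752992 -0.40336201  0.19288726] [[ 0.007  1.    -0.007]
 [ 1.    -0.007  0.004]
 [ 0.004 -0.007 -1.   ]]
tool cm to grasp: [ 0.29  0.23 11.39]
905 [ 0.43963829 -0.41399292  0.10012171] [ 0.46305448 -0.38910895  0.12818345] [ 0.44833358 -0.40159495  0.12152805]
```

View pics/wr3.png

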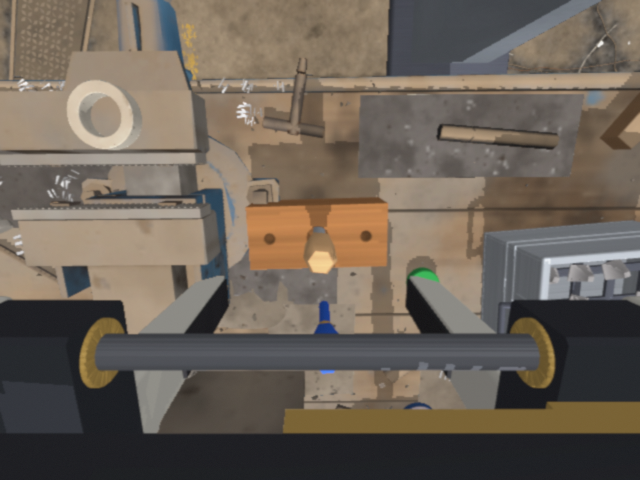

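The stand is at (318,235), with its outer holes at (270,239) and (366,236). The handle at (320,252) lies between the jaws. I descend, grip and lift.

```bash
python3 - <<'E'
from h import *
w=np.load("wr3.npy")
for b in [(250,206,386,266)]:
    r=w[206:266,250:386].reshape(-1,3);q=r[abs(r[:,2]-.05)<.003][:,:2].astype(np.float32);print(cv2.minAreaRect(q))
for u,v in((270,239),(366,236)): print(w[v-8:v+9:4,u].round(4)[:,2],w[v,u-8].round(4),w[v,u+8].round(4))
E
python3 -m crank '[[0,0.1,0.1,4,0,0,0],[0,0.1,0.1,4,0,0,0],[0,0,0,3.2,0,0,0],[0,0,0,0,0,0,0]]'; python3 -m crank '[[1,0,0,0,0,0,0],[1,0,0,0,0,0,0],[1,0,0,0,0,0,0],[1,0,0,0,0,0,0],[1,0,0,0,0,0,0],[1,0,0,0,0,0,0]]'
```

```text
((0.4503489136695862, -0.4027169942855835), (0.12870800495147705, 0.057062212377786636), 89.53482818603516)
[0.0508 0.0197 0.033  0.049  0.0503] [ 0.4527 -0.4545  0.0496] [ 0.4526 -0.4395  0.0504]
[0.0491 0.0256 0.0355 0.0479 0.0501] [ 0.4508 -0.3648  0.0485] [ 0.4505 -0.3501  0.0504]
t: 3.8
eef_pos: [0.452, -0.3941, 0.0836]
eef_rot: [0.707, 0.707, -0.0, -0.001]
force: [-0.7, 0.6, 0.2]
grip_width: 0.999
t: 4.55
eef_pos: [0.4548, -0.3955, 0.0905]
eef_rot: [0.707, 0.707, -0.001, 0.004]
force: [0.3, 0.4, -0.4]
grip_width: 0.406
```

```bash
python3 -m crank '[[1,-0.6,-0.4,1,0,0,0],[1,0,0,0,0,0,0],[1,0,0,0,0,0,0],[1,0,0,0,0,0,0],[1,0,0,0,0,0,0],[1,0,0,0,0,0,0]]'; python3 -m crank '[[1,0,0,-2,0,0,0],[1,0,0,-3,0,0,0],[1,0,0,-4,0,0,0],[1,0,0,-4,0,0,0],[1,0,0,0,0,0,0]]'
python3 - <<'E'
from h import *
s=sense();print(s["eef_pos"],s["grip_width"]*93,R.from_quat(s["eef_rot"]).as_matrix().round(3))
w=world(grab_frame("side"));z=w[...,2]
p=s["eef_pos"]
m=(abs(w[...,0]-p[0])<.03)&(abs(w[...,1]-p[1])<.03)&(z<p[2]-.01)&(z>.052)
q=w[m]
for a in np.arange(.05,.25,.01):
    k=(q[:,2]>=a)&(q[:,2]<a+.01)
    if k.sum()>2: print(round(a,3),k.sum(),np.median(q[k],0).round(4),np.ptp(q[k],0).round(3))
E
```

```text
t: 5.3
eef_pos: [0.4504, -0.402, 0.0795]
eef_rot: [0.707, 0.707, -0.001, 0.003]
force: [-1.0, -0.0, 1.3]
grip_width: 0.265
t: 5.92
eef_pos: [0.4486, -0.4006, 0.2099]
eef_rot: [0.707, 0.707, -0.001, 0.001]
force: [0.7, -0.5, -0.9]
grip_width: 0.268
[ 0.44859542 -0.40063704  0.20992248] 24.917843730057413 [[-0.001  1.    -0.001]
 [ 1.     0.001 -0.002]
 [-0.002 -0.001 -1.   ]]
0.05 4 [ 0.4743 -0.3822  0.0523] [0.004 0.009 0.001]
0.14 38 [ 0.4469 -0.4042  0.1462] [0.011 0.012 0.007]
0.15 41 [ 0.4468 -0.4054  0.1559] [0.01  0.009 0.009]
0.16 46 [ 0.4469 -0.4055  0.1655] [0.011 0.009 0.009]
0.17 47 [ 0.4475 -0.4056  0.1752] [0.013 0.01  0.009]
0.18 51 [ 0.4471 -0.4051  0.1846] [0.011 0.01  0.01 ]
0.19 52 [ 0.4463 -0.4061  0.1955] [0.015 0.011 0.01 ]
```

The stirrer is held, with its foot about 69 mm below the TCP and the rod upright. I turn the tool to the tray's yaw, so tool x = tray y and tool y = tray x, and look at the load from beside the tray.

```bash
cat >> h.py <<'E'
def tray(p): return TR.inv().apply(np.asarray(p)-T)*1000
def st():
    s=sense();m=R.from_quat(s["eef_rot"]).as_matrix();p=s["eef_pos"]
    t=tray(p-[0,0,0]+m[:,2]*.069)
    mt=TR.inv().as_matrix()@m
    print("t %.2f foot tray mm"%s["t"],t.round(1),"grip",round(s["grip_width"]*93,1),"toolx in tray",mt[:,0].round(3),"toolz",mt[:,2].round(3),"F",s["force"].round(1))
E
python3 -m crank '[[1,3.5,1.3,-1,0,0,-0.078],[1,3.5,1.3,-1,0,0,0],[1,3.5,1.3,-1,0,0,0],[1,3.5,1.3,-1,0,0,0],[1,0,0,0,0,0,0]]'; python3 - <<'E'
from h import *
st();f=grab_frame("wrist");st();save("r2",rect(f));print(f["xyz"],proj(f,TR.apply([[x,y,.056] for x in(-.076,.076) for y in(-.076,.076)])+T))
E
```

```text
t: 6.6
eef_pos: [0.4883, -0.2506, 0.2371]
eef_rot: [0.679, 0.734, -0.001, -0.011]
force: [-0.0, 0.1, -1.4]
grip_width: 0.269
t 6.60 foot tray mm [ -50.3 -107.6  168.1] grip 25.0 toolx in tray [-0.001  1.     0.014] toolz [-0.016  0.014 -1.   ] F [-0.   0.1 -1.4]
t 6.65 foot tray mm [ -51.1 -108.7  167.4] grip 25.1 toolx in tray [-0.     1.     0.015] toolz [-0.017  0.015 -1.   ] F [-0.5 -0.3 -1.3]
[ 0.42177409 -0.25887494  0.40440588] [[346.70012548 201.05693182]
 [494.30214944 200.94758098]
 [343.77278482 336.01121777]
 [477.6709485  335.16222883]]
```

View pics/r2.png

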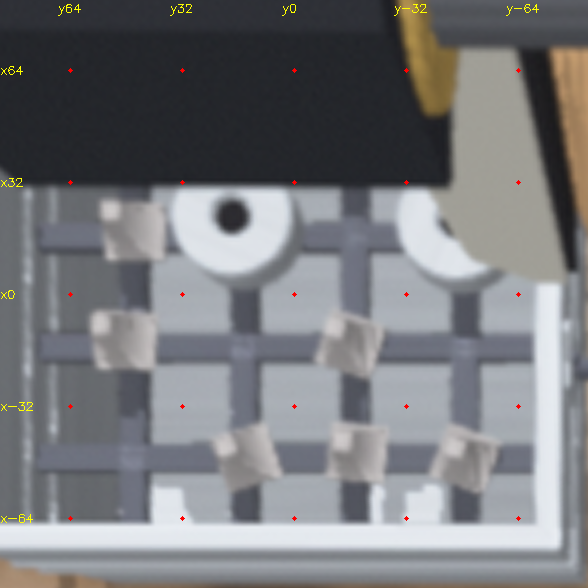

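Seen from above, pyramids stand at tray mm (16,48), (-16,48), (-16,-16), (-48,16), (-48,-16) and (-48,-48), plus (48,±16) from before. Collars are at (22,15), (22,-49) and (54,50). Next I go over the first start point (-32,-32).

```bash
python3 -m crank '[[1,3.8,1,0,-0.015,-0.015,0],[1,3.8,1,1.5,0,0,0],[1,0,0,4,0,0,0],[1,0,0,2.7,0,0,0],[1,0,0,0,0,0,0]]'; python3 -c "
from h import *;st()"
```

```text
t: 7.28
eef_pos: [0.498, -0.1766, 0.1452]
eef_rot: [0.681, 0.732, -0.003, -0.005]
force: [0.1, -0.8, -1.3]
grip_width: 0.271
t 7.28 foot tray mm [-34.6 -35.5  76.2] grip 25.2 toolx in tray [0.005 1.    0.002] toolz [-0.011  0.002 -1.   ] F [ 0.1 -0.8 -1.3]
```

```bash
python3 -m crank '[[1,0.3,0.3,1.0,0,0,0],[1,0,0,0.6,0,0,0],[1,-0.7,-0.7,0,0,0,0],[1,-0.7,-0.7,0,0,0,0],[1,-0.7,-0.7,0,0,0,0],[1,0,0,0,0,0,0]]'; python3 -c "
from h import *;st()"
```

```text
t: 8.02
eef_pos: [0.481, -0.2004, 0.1307]
eef_rot: [0.682, 0.732, -0.003, -0.002]
force: [0.2, -0.4, -0.7]
grip_width: 0.268
t 8.03 foot tray mm [-53.2 -58.1  61.7] grip 24.9 toolx in tray [ 0.007  1.    -0.001] toolz [-0.008 -0.001 -1.   ] F [ 0.2 -0.4 -0.7]
```

```bash
python3 -m crank '[[1,0,0,-2.4,0,0,0],[1,2.9,-0.5,0,0,0,0],[1,2.9,-0.5,0,0,0,0],[1,0,0,0,0,0,0],[1,0,0,1.5,0,0,0],[1,0,0,0.8,0,0,0]]'; python3 -c "
from h import *;st()"
```

```text
t: 8.78
eef_pos: [0.468, -0.1444, 0.1328]
eef_rot: [0.683, 0.731, -0.003, 0.0]
force: [-0.7, -0.3, -1.6]
grip_width: 0.268
t 8.78 foot tray mm [-61.5  -1.4  63.8] grip 24.9 toolx in tray [ 0.01   1.    -0.004] toolz [-0.004 -0.004 -1.   ] F [-0.7 -0.3 -1.6]
```

```bash
python3 -m crank '[[1,0.7,0.6,0.3,0,0,0],[1,0.7,0.6,0,0,0,0],[1,0.8,0.7,0,0,0,0],[1,-1.0,-0.9,0,0,0,0],[1,-1.2,-1.0,0,0,0,0],[1,0,0,0,0,0,0],[1,-0.7,0.6,0,0,0,0],[1,-0.7,0.6,0,0,0,0],[1,-0.8,0.7,0,0,0,0],[1,0,0,0,0,0,0]]'; python3 -c "
from h import *;st()"
```

```text
t: 10.02
eef_pos: [0.4903, -0.1685, 0.1286]
eef_rot: [0.684, 0.73, -0.003, -0.0]
force: [0.8, 0.5, -0.8]
grip_width: 0.268
t 10.03 foot tray mm [-41.1 -27.1  59.6] grip 25.0 toolx in tray [ 0.012  1.    -0.004] toolz [-0.004 -0.004 -1.   ] F [ 0.8  0.5 -0.8]
```

```bash
python3 -m crank '[[1,0,0,-2.2,0,0,0],[1,-0.3,2,0,0,0,0],[1,-0.3,2,0,0,0,0],[1,0,0,0,0,0,0],[1,0,0,1.5,0,0,0],[1,0,0,0.7,0,0,0]]'; python3 -c "
from h import *;st()"
```

```text
t: 10.78
eef_pos: [0.5299, -0.1706, 0.1268]
eef_rot: [0.683, 0.73, -0.003, -0.002]
force: [-0.0, 0.5, -0.4]
grip_width: 0.268
t 10.78 foot tray mm [ -2.1 -32.2  57.8] grip 24.9 toolx in tray [ 0.011  1.    -0.001] toolz [-0.007 -0.001 -1.   ] F [-0.   0.5 -0.4]
```

```bash
python3 -m crank '[[1,0.7,-0.7,-0.2,0,0,0],[1,0.7,-0.7,0,0,0,0],[1,0.8,-0.7,0,0,0,0],[1,0,0,0,0,0,0],[1,0,0,-2.3,0,0,0],[1,2.3,0.8,0,0,0,0],[1,2.3,0.9,0,0,0,0],[1,0,0,0,0,0,0]]'; python3 -c "
from h import *;st()"
```

```text
t: 11.78
eef_pos: [0.5185, -0.1021, 0.1549]
eef_rot: [0.683, 0.73, -0.004, 0.002]
force: [-0.0, 0.4, -0.9]
grip_width: 0.265
t 11.78 foot tray mm [-7.8 36.5 85.9] grip 24.7 toolx in tray [ 0.012  1.    -0.009] toolz [-0.003 -0.009 -1.   ] F [-0.   0.4 -0.9]
```

```bash
python3 -m crank '[[1,-0.5,0.7,0.5,0,0,0],[1,0,0,1.3,0,0,0],[1,0,0,0.8,0,0,0],[1,0.7,-0.7,0,0,0,0],[1,0.7,-0.7,0,0,0,0],[1,0.8,-0.7,0,0,0,0],[1,0,0,0,0,0,0]]'; python3 -c "
from h import *;st()"
```

```text
t: 12.65
eef_pos: [0.5007, -0.0891, 0.1268]
eef_rot: [0.684, 0.73, -0.006, 0.003]
force: [-1.0, -4.0, -0.6]
grip_width: 0.267
t 12.65 foot tray mm [-24.7  50.5  57.8] grip 24.8 toolx in tray [ 0.012  1.    -0.014] toolz [-0.005 -0.014 -1.   ] F [-1.  -4.  -0.6]
```

```bash
python3 -m crank '[[1,0,0,-4,0,0,0],[1,-3,0.6,-4,0,0,0],[1,-6,1,-3,0,0,0],[1,-6,1,0,0,0,0],[1,-2,0.5,0,0.008,0,0],[1,0,0,0,0,0,0]]'; python3 - <<'E'
from h import *
st();f=grab_frame("wrist");save("r3",rect(f))
E
```

```text
t: 13.4
eef_pos: [0.542, -0.2515, 0.2426]
eef_rot: [0.682, 0.731, -0.008, 0.001]
force: [-0.5, 1.5, -1.8]
grip_width: 0.265
t 13.40 foot tray mm [   3.5 -114.5  173.6] grip 24.7 toolx in tray [ 0.009  1.    -0.013] toolz [-0.01  -0.013 -1.   ] F [-0.5  1.5 -1.8]
```

View pics/r3.png

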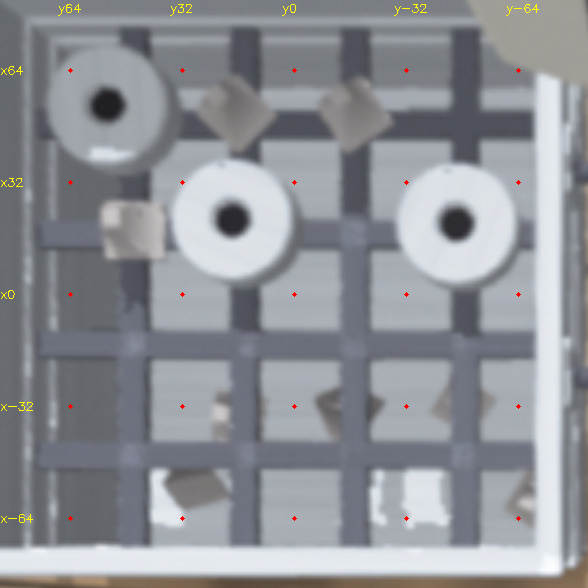

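Three pyramids remain on top, at (16,48), (48,16) and (48,-16); the other five appear low. I check their heights by depth.

```bash
cat >> h.py <<'E'
def heights(f):
    w=world(f);t=TR.inv().apply(w.reshape(-1,3)-T)*1000;ok=(f["depth"].ravel()>0)&(abs(t[:,0])<74)&(abs(t[:,1])<74)&(t[:,2]>4)
    t=t[ok];k=(abs(t[:,2]-56)<3)
    i=((t[:,:2]+76)//4).astype(int);g=np.full((38,38),-1.)
    for a,b,z in zip(i[:,0],i[:,1],t[:,2]): g[a,b]=max(g[a,b],z)
    print("rows x from +74 down (4mm), cols y from +74 to -74")
    for a in range(37,-1,-1): print("%4d "%(a*4-74)+" ".join("%2d"%v if v>=0 else " ." for v in g[a,::-1]))
E
python3 -c "
from h import *;heights(grab_frame('wrist'))"
```

```text
rows x from +74 down (4mm), cols y from +74 to -74
  74 99  .  .  .  .  . 56 56 54  .  .  .  4  5 57 57  .  .  .  .  .  . 57 57 55  .  4  .  .  . 57 56  .  .  .  .  .  .
  70 101  .  .  .  .  . 67 67 56  .  .  .  .  4 56 57 56  .  .  .  .  . 57 56 55  .  .  .  .  . 57 56 55  .  .  .  .  .
  66 99  .  .  . 68 68 68 69 68 66  .  .  . 53 57 57 56  .  .  .  .  . 57 57 54  .  .  .  .  . 56 57 54  .  .  .  .  .
  62 102  .  . 69 69 69 69 68 69 69 67  .  .  . 63 60 56  .  .  .  .  . 56 60 61  .  4  .  .  . 56 57 54  4  .  .  .  .
  58 103  . 67 70 69 68 68 69 69 69 68  .  5  . 70 68 62  .  .  .  .  .  4 69 64  5  4  4  .  . 56 56  .  4  4  .  .  .
  54 102  . 67 69 69 69 68 68 69 69 68 57  4 67 74 73 69 62 56 56 59 65 73 74 70 60 57 57 57 57 56 56 57 57 56 57 56  .
  50 101 56 68 69 69 68 68 68 69 69 68 65 63 71 73 73 69 60 57 57 57 67 73 73 71 64 57 57 57 57 57 57 57 57 57 56 56  .
  46 101 56 69 68 69 69 69 69 68 69 69 58 56 62 71 68 59 56 57 56 56 61 70 69 66 58 57 58 56 56 57 57 56 57 57 56 56  .
  42 61  . 68 69 69 69 69 68 69 69 68  .  .  . 62 62 54  .  .  .  . 54 61 63  .  .  .  .  .
[... 2914 characters left out ...]
57 56  6  .  4  .  . 57 57 54 15 20 18  .  .
 -58 102  .  .  5  . 17 57 57 57  9  .  .  4 55 58 57 55  4  .  .  .  4 57 57  4  4  4  4  .  . 57 57 53 20 21 20  .  .
 -62 102  .  .  4  4  8 57 57 54  .  .  .  4  4 57 57 55  4  4  .  .  4 57 57 54  4  4  4  .  . 57 57 11 17 21  .  .  .
 -66 101  .  .  4  4  5 57 57 55  .  .  .  4 55 57 57 56  4  4  .  .  . 58 57 56  .  4  .  .  . 57 57  4 10 13  .  .  .
 -70 100  .  4  4  4  4 57 100 101 101 101 102 101 101 102 101 101 102 103 102 102 103 57 57  4  4  4  4  .  . 57 57 57 99 101 101 101 100
 -74 104 103 103 104 103 103 103 103 102 103 102 103 103 102 103 103 104 103 103 103 104 103 103 103 102 103 103 104 103 103 103 102 103 104 103 103 102 103
```

Depth confirms the five are below the screen, with tops at 22 mm or less. The tray frame fits well: bars read 57 and the rim 102. Next I move over (30,66).

```bash
python3 -m crank '[[1,6,0.9,1,-0.012,-0.01,0],[1,6,0.9,1.5,0,0,0],[1,5,0.8,2,0,0,0],[1,1,0,1,0,0,0],[1,0,0,3,0,0,0],[1,0,0,0,0,0,0]]'; python3 -c "
from h import *;st()"
```

```text
t: 14.25
eef_pos: [0.5564, -0.0583, 0.1595]
eef_rot: [0.679, 0.734, -0.002, 0.016]
force: [-0.6, 0.1, -0.6]
grip_width: 0.267
t 14.25 foot tray mm [34.8 76.1 90.6] grip 24.8 toolx in tray [-0.     1.    -0.026] toolz [ 0.018 -0.026 -0.999] F [-0.6  0.1 -0.6]
```

```bash
python3 -m crank '[[1,0,0,-2.5,0,0,0],[1,-1.2,-0.2,0,0.018,0.026,0],[1,0,0,0,0,0,0]]'; python3 - <<'E'
from h import *
st();s=sense();p=s["eef_pos"]
f=grab_frame("side");w=world(f);z=w[...,2]
m=(abs(w[...,0]-p[0])<.03)&(abs(w[...,1]-p[1])<.04)&(z<p[2]-.005)&(z>.104)
q=w[m]
for a in np.arange(.1,.25,.01):
    k=(q[:,2]>=a)&(q[:,2]<a+.01)
    if k.sum()>2: print(round(a,3),k.sum(),tray(np.median(q[k],0)).round(1),np.ptp(q[k],0).round(3))
E
```

```text
t: 14.62
eef_pos: [0.5534, -0.0684, 0.1867]
eef_rot: [0.678, 0.735, 0.0, 0.0]
force: [0.9, -0.2, -1.2]
grip_width: 0.266
t 14.62 foot tray mm [ 29.8  67.9 117.7] grip 24.7 toolx in tray [-0.003  1.    -0.   ] toolz [ 0. -0. -1.] F [ 0.9 -0.2 -1.2]
0.1 10 [ 36.3  76.  104.3] [0.053 0.008 0.001]
0.13 12 [ 25.2  64.  137.2] [0.008 0.009 0.005]
0.14 28 [ 25.4  63.3 145.1] [0.014 0.015 0.01 ]
0.15 27 [ 25.4  63.2 155.5] [0.011 0.012 0.009]
0.16 27 [ 26.1  62.6 164.6] [0.011 0.011 0.009]
0.17 30 [ 26.2  63.1 175. ] [0.014 0.015 0.01 ]
0.18 4 [ 29.2  64.1 180.5] [0.007 0.004 0.   ]
```

The rod seems shorter below the grip, so it may have slipped upward on the rim. I measure its foot.

```bash
python3 - <<'E'
from h import *
st();s=sense();p=s["eef_pos"];m=R.from_quat(s["eef_rot"]).as_matrix()
f=grab_frame("side");w=world(f)
foot=p+m[:,2]*.069
uv=proj(f,[p,foot]);print(uv)
im=f["frame"];u,v=uv.mean(0).astype(int)
c=im[v-60:v+60,u-70:u+70].copy();save("c1",cv2.resize(c,(700,600),interpolation=cv2.INTER_CUBIC))
for vv in range(int(uv[0,1])-2,int(uv[1,1])+8,2):
    uu=int(round(uv[0,0]+(uv[1,0]-uv[0,0])*(vv-uv[0,1])/(uv[1,1]-uv[0,1])));print(vv,uu,w[vv,uu].round(3))
E
```

```text
t 14.68 foot tray mm [ 29.9  68.5 117.9] grip 25.3 toolx in tray [-0.003  1.    -0.   ] toolz [ 0.001 -0.    -1.   ] F [ 0.3  0.  -0.8]
[[321.69258974 154.61415783]
 [321.72027688 186.19993699]]
152 322 [ 0.546 -0.085  0.197]
154 322 [ 0.547 -0.082  0.192]
156 322 [ 0.552 -0.073  0.185]
158 322 [ 0.55  -0.075  0.182]
160 322 [ 0.551 -0.074  0.177]
162 322 [ 0.552 -0.072  0.172]
164 322 [ 0.55  -0.077  0.169]
166 322 [ 0.55  -0.077  0.165]
168 322 [ 0.552 -0.072  0.159]
170 322 [ 0.552 -0.072  0.155]
172 322 [ 0.553 -0.07   0.15 ]
174 322 [ 0.551 -0.075  0.147]
176 322 [ 0.551 -0.075  0.143]
178 322 [ 0.55  -0.076  0.139]
180 322 [ 1.317  1.475 -0.373]
182 322 [ 1.306  1.452 -0.377]
184 322 [ 1.31   1.46  -0.391]
186 322 [ 1.311  1.463 -0.403]
188 322 [ 1.311  1.462 -0.414]
190 322 [ 1.316  1.473 -0.429]
192 322 [ 0.556 -0.063  0.103]
```

View pics/c1.png

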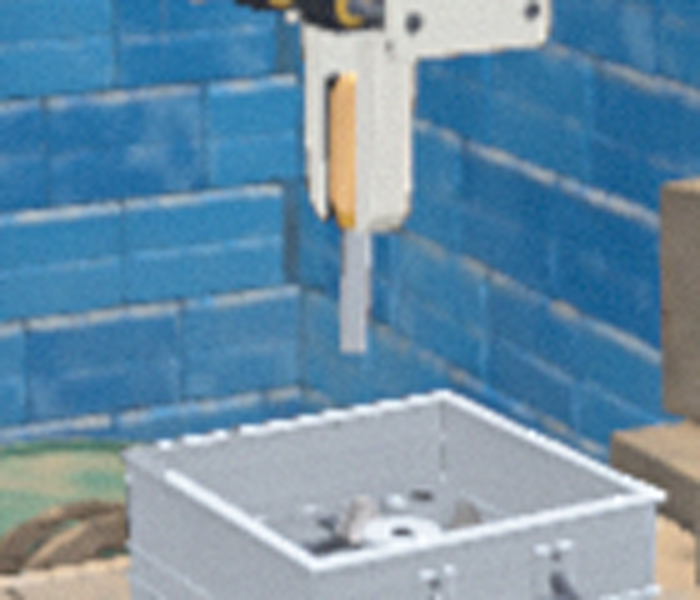

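The side view shows the foot at row 179, about 135 mm high. The rod slipped up roughly 17 mm in the grip when it landed on the rim. It is still upright with enough reach: fingertips clear the rim by about 10 mm. I carry on with an offset of 52 mm, checking position before each descent.

```bash
sed -i 's/\*\.069)/*.052)/' h.py; python3 -m crank '[[1,-0.2,0,2.5,0,0,0],[1,0,0,2,0,0,0],[1,0,0,0,0,0,0]]'; python3 -c "
from h import *;st()"
```

```text
t: 15.1
eef_pos: [0.5527, -0.0679, 0.1405]
eef_rot: [0.678, 0.735, 0.0, 0.0]
force: [0.7, 0.5, -2.0]
grip_width: 0.265
t 15.10 foot tray mm [29.2 68.5 88.5] grip 24.6 toolx in tray [-0.004  1.    -0.   ] toolz [ 0.001 -0.    -1.   ] F [ 0.7  0.5 -2. ]
```

```bash
python3 -m crank '[[1,-0.2,0.1,1.4,0,0,0],[1,0,0,1.2,0,0,0],[1,-0.8,-0.7,0,0,0,0],[1,-0.8,-0.6,0,0,0,0],[1,-0.9,-0.7,0,0,0,0],[1,0,0,0,0,0,0]]'; python3 -c "
from h import *;st()"
```

```text
t: 15.85
eef_pos: [0.5356, -0.0985, 0.1148]
eef_rot: [0.677, 0.736, 0.001, 0.002]
force: [0.3, 0.3, -1.1]
grip_width: 0.267
t 15.85 foot tray mm [ 9.9 39.2 62.8] grip 24.9 toolx in tray [-0.004  1.    -0.002] toolz [ 0.004 -0.002 -1.   ] F [ 0.3  0.3 -1.1]
```

```bash
python3 -m crank '[[1,0,0,-2.8,0,0,0],[1,-2,2.8,0,0,0,0],[1,-2,2.8,0,0,0,0],[1,0,0,0,0,0,0]]'; python3 -c "
from h import *;st()"
```

```text
t: 16.35
eef_pos: [0.5963, -0.1358, 0.1457]
eef_rot: [0.678, 0.735, 0.001, 0.003]
force: [0.0, 1.2, -1.2]
grip_width: 0.265
t 16.35 foot tray mm [67.7 -2.7 93.7] grip 24.6 toolx in tray [-0.003  1.    -0.003] toolz [ 0.007 -0.003 -1.   ] F [ 0.   1.2 -1.2]
```

```bash
python3 -m crank '[[1,0.2,-0.2,1.6,0,0,0],[1,0,0,1.5,0,0,0],[1,0.7,-0.7,0,0,0,0],[1,0.7,-0.7,0,0,0,0],[1,0.7,-0.7,0,0,0,0],[1,0,0,0,0,0,0]]'; python3 -c "
from h import *;st()"
```

```text
t: 17.1
eef_pos: [0.5686, -0.1163, 0.1135]
eef_rot: [0.677, 0.736, -0.001, 0.007]
force: [0.5, -2.9, -1.0]
grip_width: 0.271
t 17.10 foot tray mm [41.6 18.4 61.5] grip 25.2 toolx in tray [-0.005  1.    -0.012] toolz [ 0.008 -0.012 -1.   ] F [ 0.5 -2.9 -1. ]
```

```bash
python3 -m crank '[[1,-0.9,1.2,0,0,0,0],[1,-0.9,1.2,0,0.006,0.01,0],[1,0,0,0,0,0,0]]'; python3 -c "
from h import *;st()"
```

```text
t: 17.48
eef_pos: [0.5955, -0.1318, 0.1154]
eef_rot: [0.677, 0.736, 0.001, 0.002]
force: [0.0, -0.1, -2.1]
grip_width: 0.265
t 17.48 foot tray mm [67.   1.5 63.4] grip 24.7 toolx in tray [-0.005  1.    -0.001] toolz [ 0.004 -0.001 -1.   ] F [ 0.  -0.1 -2.1]
```

Push the last one, then lift out to the look pose.

```bash
python3 -m crank '[[1,-0.7,-0.8,0.1,0,0,0],[1,-0.7,-0.8,0,0,0,0],[1,-0.8,-0.7,0,0,0,0],[1,0,0,0,0,0,0],[1,0,0,-4,0,0,0],[1,0,-1,-4,0,0,0],[1,-4,-2,-2,0,0,0],[1,-5,-1,0,0,0,0],[1,0,0,0,0,0,0]]'; python3 - <<'E'
from h import *
st();f=grab_frame("wrist");save("r4",rect(f));heights(f)
E
```

```text
t: 18.6
eef_pos: [0.5371, -0.2511, 0.2169]
eef_rot: [0.677, 0.736, 0.0, 0.001]
force: [0.2, 0.6, -1.4]
grip_width: 0.27
t 18.60 foot tray mm [  -0.6 -113.   164.9] grip 25.1 toolx in tray [-0.006  1.    -0.001] toolz [ 0.001 -0.001 -1.   ] F [ 0.2  0.6 -1.4]
rows x from +74 down (4mm), cols y from +74 to -74
  74 99  .  .  .  . 55 56 56 54  .  .  .  .  . 56 56  .  .  .  .  .  . 57 56 57  .  .  .  .  . 56  4  .  .  .  .  .  .
  70 100  .  . 67 68 66 57 57 56  .  .  .  .  . 57 57 55  .  .  .  .  . 57 57 56  .  .  .  .  . 57 57  .  .  .  .  .  .
  66 101 67 69 68 69 69 69 67 55  .  .  .  .  . 57 56 57  .  .  .  . 55 57 58 55  .  .  .  .  . 56 57 55  .  .  .  .  .
  62 101 69 69 69 69 69 69 69 57  .  .  4  4  4 57 57 54  .  .  .  4 54 57 57 54  .  .  .  .  4 56 56 53  4  4  .  .  .
  58 101 69 68 68 69 69 69 68 68  .  .  4  .  . 57 57 56  4  .  .  4  4 56 57 55  .  .  .  .  . 57 57  4  .  .  .  .  .
  54 101 69 69 69 68 68 69 68 69 57 57 57 57 56 56 57 57 57 56 58 57 56 56 57 56 56 56 57 56 57 57 57 56 56 56 57  .  .
  50 102 69 69 67 68 68 69 69 69 56 57 57 56 57 57 57 56 57 57 57 57 57
[... 3187 characters left out ...]
4  4  4  4  . 54 57 57 53 15 20  .  .  .
 -58 102  .  4 15 15  4 56 57 56  .  .  .  5  4 56 57 56  4  .  .  4  5 57 58 56  4  4  4  .  . 58 56 57 20 21  .  . 99
 -62 103  .  4  4  4 54 57 58  .  .  .  .  5  5 57 57 55  .  .  .  4  5 56 57 55  4  4  .  .  . 58 57 55 19 21  .  .  .
 -66 103  .  4  .  4  4 57 57 56  .  .  4  4  4 57 57 56  4  .  .  . 54 57 57 56  4  4  4  .  4 57 57  5  8  9  .  .  .
 -70 103 102 101 102 102 102 101 101 101 101 100 101 101  5 57 57  4  4  .  .  4  4 57 57 57  4  4 101 102 101 102 101 102 102 102 102 102 101
 -74 102 104 103 103 103 103 102 102 103 102 102 102 103 103 103 104 103 103 103 103 103 103 103 104 104 103 104 102 104 103 102 103 103 103 103 102 103 101
```

View pics/r4.png

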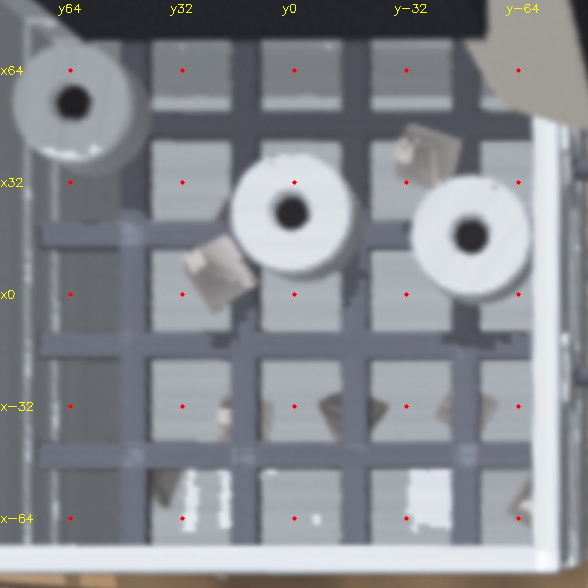

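Six are down. A at (6,21) leans on a bar beside collar 1, now at (21,0). B at (38,-38) sits between the bars and collar 2, now at (16,-50). A goes first: push +y from (-4,2).

```bash
python3 -m crank '[[1,4.5,-0.2,0,0,0,0],[1,4,-0.2,1,0,0,0],[1,3,0,2,0,0,0],[1,0,0,2,0,0,0],[1,0,0,2,0,0,0],[1,0,0,0,0,0,0]]'; python3 -c "
from h import *;st()"
```

```text
t: 19.4
eef_pos: [0.522, -0.1236, 0.1444]
eef_rot: [0.675, 0.738, 0.002, -0.002]
force: [0.4, 0.1, -1.0]
grip_width: 0.27
t 19.40 foot tray mm [-5.8 15.6 92.4] grip 25.1 toolx in tray [-0.011  1.     0.005] toolz [ 0.001  0.005 -1.   ] F [ 0.4  0.1 -1. ]
```

```bash
python3 -m crank '[[1,-1.4,0.1,0,0,0,0.01],[1,0,0,0,0,0,0],[1,0,0,1.5,0,0,0],[1,0,0,1.5,0,0,0]]'; python3 -c "
from h import *;st()"
```

```text
t: 19.9
eef_pos: [0.5267, -0.1391, 0.1161]
eef_rot: [0.679, 0.734, 0.003, 0.001]
force: [0.3, -0.7, -1.4]
grip_width: 0.268
t 19.90 foot tray mm [-2.  -0.3 64.1] grip 24.9 toolx in tray [-0.001  1.     0.002] toolz [ 0.006  0.002 -1.   ] F [ 0.3 -0.7 -1.4]
```

```bash
python3 -m crank '[[1,0.7,-0.1,0.2,0,0,0],[1,0.7,0,0,0,0,0],[1,0.7,0,0,0,0,0],[1,0,0,0,0,0,0],[1,0,0,-2.8,0,0,0],[1,-2.4,1.8,0,0,0,0],[1,-2.4,1.8,0,0,0,0],[1,-2.3,1.8,0,0,0,0],[1,0,0,0,0,0,0]]'; python3 -c "
from h import *;st()"
```

```text
t: 21.02
eef_pos: [0.5846, -0.1836, 0.1432]
eef_rot: [0.678, 0.735, 0.003, 0.002]
force: [0.4, 0.5, -1.7]
grip_width: 0.266
t 21.02 foot tray mm [ 52.3 -49.2  91.2] grip 24.8 toolx in tray [-0.003  1.     0.002] toolz [ 0.006  0.002 -1.   ] F [ 0.4  0.5 -1.7]
```

```bash
python3 -m crank '[[1,-0.6,0.3,0,0,0,0],[1,0,0,1.5,0,0,0],[1,0,0,1.4,0,0,0],[1,0.7,-0.7,0,0,0,0],[1,0.7,-0.7,0,0,0,0],[1,0,0,0,0,0,0]]'; python3 -c "
from h import *;st()"
```

```text
t: 21.78
eef_pos: [0.5695, -0.1726, 0.1113]
eef_rot: [0.677, 0.736, 0.003, -0.001]
force: [-0.5, -0.7, -1.0]
grip_width: 0.263
t 21.77 foot tray mm [ 37.9 -36.9  59.3] grip 24.5 toolx in tray [-0.005  1.     0.004] toolz [ 0.003  0.004 -1.   ] F [-0.5 -0.7 -1. ]
```

```bash
python3 -m crank '[[1,0,0,-4,0,0,0],[1,0,-1,-4,0,0,0],[1,-3,-2,-2,0,0,0],[1,-3.5,-0.5,0,0,0,0],[1,0,0,0,0,0,0]]'; python3 - <<'E'
from h import *
st();f=grab_frame("wrist");save("r5",rect(f))
w=world(f);t=TR.inv().apply(w.reshape(-1,3)-T)*1000
k=(f["depth"].ravel()>0)&(abs(t[:,0])<72)&(abs(t[:,1])<72)&(t[:,2]>70.5)&(t[:,2]<90);print("above collars:",k.sum(),t[k].round(0)[::6].tolist())
E
```

```text
t: 22.4
eef_pos: [0.5398, -0.2419, 0.2172]
eef_rot: [0.676, 0.737, 0.003, 0.002]
force: [0.2, 0.5, -1.3]
grip_width: 0.266
t 22.40 foot tray mm [   3.1 -103.9  165.2] grip 24.8 toolx in tray [-0.008  1.     0.   ] toolz [ 0.007  0.    -1.   ] F [ 0.2  0.5 -1.3]
above collars: 55 [[6.0, 24.0, 71.0], [7.0, 24.0, 74.0], [7.0, 30.0, 73.0], [7.0, 28.0, 75.0], [9.0, 27.0, 72.0], [10.0, 26.0, 72.0], [11.0, 24.0, 71.0], [10.0, 28.0, 74.0], [11.0, 27.0, 75.0], [22.0, 11.0, 71.0]]
```

View pics/r5.png

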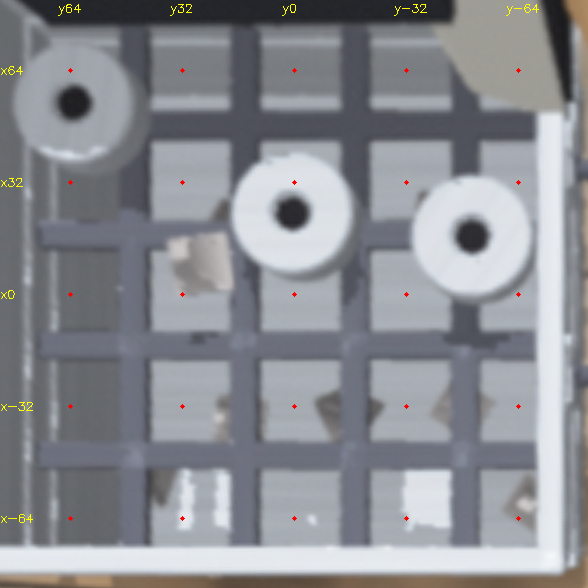

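B has dropped. A is at (8,27), straddling bar x=16, so I nudge it -x from (28,29).

```bash
python3 -m crank '[[1,4.5,0.8,0,0,0,0],[1,4,0.8,1,0,0,0],[1,3.8,0.7,2,0,0,0],[1,0,0,2,0,0,0],[1,0,0,2,0,0,0],[1,0,0,0,0,0,0]]'; python3 -c "
from h import *;st()"
```

```text
t: 23.2
eef_pos: [0.5529, -0.1052, 0.1463]
eef_rot: [0.675, 0.738, 0.004, 0.002]
force: [-0.1, 0.0, -0.6]
grip_width: 0.266
t 23.20 foot tray mm [26.9 31.5 94.3] grip 24.8 toolx in tray [-0.012  1.     0.004] toolz [ 0.009  0.004 -1.   ] F [-0.1  0.  -0.6]
```

```bash
python3 -m crank '[[1,-0.2,0.2,1.6,0,0,0.01],[1,0,0,1.6,0,0,0],[1,0,-0.6,0,0,0,0],[1,0,-0.5,0,0,0,0],[1,0,-0.5,0,0,0,0],[1,0,0,0,0,0,0]]'; python3 -c "
from h import *;st()"; python3 -m crank '[[1,0,0,-4,0,0,0],[1,-3,0,-4,0,0,0],[1,-5,-0.5,-2,0,0,0],[1,-5,-0.5,0,0,0,0],[1,0,0,0,0,0,0]]'; python3 - <<'E'
from h import *
st();f=grab_frame("wrist");save("r6",rect(f))
w=world(f);t=TR.inv().apply(w.reshape(-1,3)-T)*1000
k=(f["depth"].ravel()>0)&(abs(t[:,0])<72)&(abs(t[:,1])<72)&(t[:,2]>70.5)&(t[:,2]<90);print("above collars:",k.sum(),t[k].round(0)[::6].tolist())
heights(f)
E
```

```text
t: 23.95
eef_pos: [0.5394, -0.1087, 0.1142]
eef_rot: [0.679, 0.734, 0.005, 0.003]
force: [-0.1, -0.6, -1.5]
grip_width: 0.266
t 23.95 foot tray mm [13.3 29.  62.2] grip 24.7 toolx in tray [-0.001  1.     0.002] toolz [ 0.011  0.002 -1.   ] F [-0.1 -0.6 -1.5]
t: 24.58
eef_pos: [0.5392, -0.2432, 0.2191]
eef_rot: [0.678, 0.735, 0.005, 0.005]
force: [0.5, 0.2, -1.8]
grip_width: 0.267
t 24.57 foot tray mm [   2.9 -105.2  167.1] grip 24.9 toolx in tray [-0.003  1.    -0.001] toolz [ 0.015 -0.001 -1.   ] F [ 0.5  0.2 -1.8]
above collars: 1 [[13.0, -67.0, 71.0]]
rows x from +74 down (4mm), cols y from +74 to -74
  74 102  .  .  .  .  . 56 56 53  .  .  .  .  . 56 56 56  .  .  .  .  . 56 57  .  .  .  .  .  . 55  .  .  .  .  .  .  .
  70 102  .  . 67 68 67 57 56 55  .  .  .  .  . 56 57 56  .  .  .  .  . 56 57 56  .  .  .  .  . 56  .  .  .  .  .  .  .
  66 100 68 69 69 68 68 68 66 57  .  .  .  .  . 56 57 55  .  .  .  .  . 57 57 54  .  .  .  .  . 56 55  .  .  .  .  .  .
  62 102 69 69 69 69 69 69 69 55  .  .  4  4  . 57 56 54  4  .  .  .  4 56 57 56  .  .  .  .  . 57 57  .  4  4  .  .  .
  58 101
[... 3483 characters left out ...]
 4 57 58 55  4  5  4  .  . 57 57  7 16 19  .  .  .
 -58 102  .  . 15 16  4 57 57 55  .  .  .  5  . 57 57 56  4  .  .  .  5 57 57 54  4  4  4  .  . 56 57 10 20 21 20  .  .
 -62 103  .  4  4  4 54 57 57 55  4  .  .  .  5 57 57 56  4  4  .  .  4 57 58 57  4  5  .  .  . 56 57 12 17 20 18  .  .
 -66 102  .  4  4  4  4 57 58 57  .  .  .  4  4 57 57 57  4  4  .  4  4 57 58 55  4  4  .  .  . 57 57  4  7 13  .  .  .
 -70 101  .  .  4  4  4 58 57 55  .  .  4  4  4 57 58 58  5  .  .  . 54 56 57 54 102 102 101 102 102 102 102 101 102 102 101 101 101
 -74 102 103 103 103 103 103 103 103 103 103 103 103 103 102 103 103 103 103 103 103 103 103 102 103 103 102 102 102 104 103 103 103 102 102 102 103 103 102
```

View pics/r6.png

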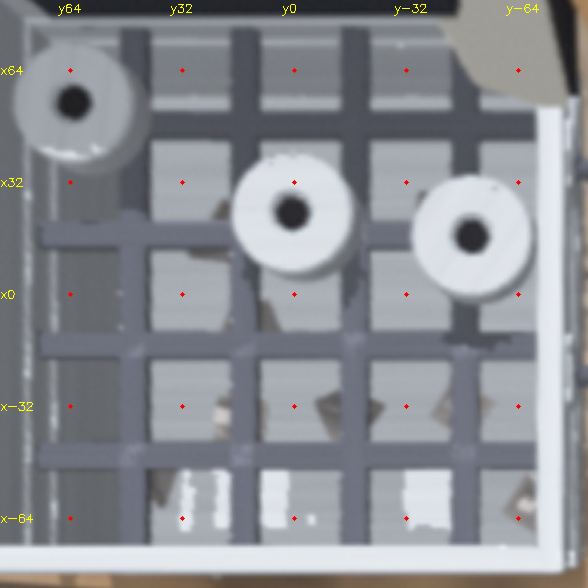

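All cells on the screen read bar or floor height apart from the three collars, and the image shows pyramids only below. Now back to the stand.

```bash
python3 -m crank '[[1,-4,-2.5,0,0.015,0,0],[1,-4,-2.5,0,0,0,0],[1,-4,-2.5,0,0,0,0],[1,-2,-1.8,0,0,0,0],[1,0,0,0,0,0,0],[1,0,0,0,0,0,0]]'; cat >> h.py <<'E'
def rod():
    s=sense();p=s["eef_pos"];m=R.from_quat(s["eef_rot"]).as_matrix()
    print("tcp",p.round(4),"tool z",m[:,2].round(3),"foot est",(p+m[:,2]*.052).round(4))
    for n in("side","scene"):
        f=grab_frame(n);w=world(f);q=w[(abs(w[...,0]-p[0])<.03)&(abs(w[...,1]-p[1])<.03)&(w[...,2]<p[2]-.004)&(w[...,2]>p[2]-.075)&(w[...,2]>.06)]
        d=f["xyz"][:2]-p[:2];d/=np.linalg.norm(d)
        for a in np.arange(-.075,0,.012):
            k=(q[:,2]-p[2]>=a)&(q[:,2]-p[2]<a+.012)
            if k.sum()>4: 
                c=np.median(q[k],0);print(n,k.sum(),"axis",(c[:2]-d*.005).round(4),"z",c[2].round(3),"min",q[k][:,2].min().round(3))
    print("tool cm to hole:",(m.T@(np.array([.450,-.402,p[2]])-p)*100).round(2))
E
python3 -c "
from h import *;rod()"
```

```text
t: 25.38
eef_pos: [0.4589, -0.3839, 0.2184]
eef_rot: [0.675, 0.738, 0.002, -0.001]
force: [0.2, 0.5, -2.1]
grip_width: 0.263
tcp [ 0.4589 -0.3839  0.2184] tool z [ 0.001  0.005 -1.   ] foot est [ 0.4589 -0.3836  0.1664]
side 9 axis [ 0.4587 -0.3845] z 0.166 min 0.165
side 55 axis [ 0.4561 -0.3846] z 0.174 min 0.168
side 59 axis [ 0.4565 -0.3843] z 0.186 min 0.18
side 55 axis [ 0.4578 -0.3852] z 0.197 min 0.192
side 55 axis [ 0.4579 -0.3852] z 0.209 min 0.204
tool cm to hole: [-1.72 -1.05 -0.01]
```

```bash
python3 -m crank '[[1,-1,-0.6,2,0,0,0],[1,-0.6,-0.3,3,0,0,0],[1,0,0,2,0,0,0],[1,0,0,0,0,0,0],[1,0,0,0,0,0,0]]'; python3 -c "
from h import *;rod()"
```

```text
t: 26.1
eef_pos: [0.4561, -0.396, 0.1488]
eef_rot: [0.671, 0.741, 0.002, 0.0]
force: [-0.1, -0.0, -0.6]
grip_width: 0.269
tcp [ 0.4561 -0.396   0.1488] tool z [ 0.004  0.003 -1.   ] foot est [ 0.4563 -0.3959  0.0968]
side 8 axis [ 0.4545 -0.3969] z 0.097 min 0.096
side 55 axis [ 0.4537 -0.3967] z 0.104 min 0.098
side 51 axis [ 0.454  -0.3974] z 0.116 min 0.11
side 55 axis [ 0.4548 -0.3967] z 0.128 min 0.122
side 53 axis [ 0.4553 -0.3965] z 0.139 min 0.134
tool cm to hole: [-0.53 -0.67 -0.  ]
```

```bash
python3 -m crank '[[1,-0.5,-0.5,1.5,0,0,0],[1,0,0,1.5,0,0,0],[1,0,0,0,0,0,0]]'; python3 -c "
from h import *;rod()"
```

```text
t: 26.58
eef_pos: [0.4516, -0.4024, 0.1179]
eef_rot: [0.672, 0.741, 0.002, 0.002]
force: [-0.3, -0.1, -0.4]
grip_width: 0.269
tcp [ 0.4516 -0.4024  0.1179] tool z [ 0.005  0.001 -1.   ] foot est [ 0.4518 -0.4024  0.0659]
side 9 axis [ 0.4528 -0.4045] z 0.077 min 0.073
side 38 axis [ 0.4498 -0.4029] z 0.086 min 0.079
side 46 axis [ 0.4495 -0.4038] z 0.097 min 0.091
side 49 axis [ 0.4504 -0.403 ] z 0.108 min 0.103
tool cm to hole: [ 0.06 -0.15 -0.  ]
```

```bash
python3 -m crank '[[1,0,0,1.5,0,0,0],[1,0,0,1.5,0,0,0],[1,0,0,0,0,0,0]]'; python3 -m crank '[[1,0,0,1,0,0,0],[1,0,0,0.8,0,0,0],[1,0,0,0,0,0,0]]'; python3 -c "
from h import *;rod()"
```

```text
t: 27.05
eef_pos: [0.4525, -0.4032, 0.0874]
eef_rot: [0.671, 0.741, 0.002, 0.003]
force: [1.2, -0.0, -1.8]
grip_width: 0.265
t: 27.42
eef_pos: [0.4528, -0.4032, 0.068]
eef_rot: [0.671, 0.741, 0.002, 0.003]
force: [0.0, 0.5, -1.1]
grip_width: 0.269
tcp [ 0.4528 -0.4032  0.068 ] tool z [ 0.007 -0.001 -1.   ] foot est [ 0.4531 -0.4033  0.016 ]
tool cm to hole: [ 0.15 -0.26 -0.  ]
```

```bash
python3 -m crank '[[1,0.1,-0.2,0.4,0,0,0],[1,0,0,0,0,0,0],[0,0,0,0,0,0,0],[0,0,0,0,0,0,0],[0,0,0,0,0,0,0],[0,0,0,0,0,0,0],[0,0,0,0,0,0,0],[0,0,0,0,0,0,0],[0,0,0,0,0,0,0],[0,0,0,0,0,0,0]]'
```

```text
t: 28.78
eef_pos: [0.4515, -0.4036, 0.0661]
eef_rot: [0.671, 0.741, 0.001, 0.005]
force: [-0.3, 0.2, 0.3]
grip_width: 0.994
```

Open. I rise straight up, then check the stirrer, the tray and the bystanders.

```bash
python3 -m crank '[[0,0,0,-3,0,0,0],[0,0,0,-4,0,0,0],[0,0,0,-5,0,0,0],[0,0,0,-4,0,0,0],[0,0,-4,-2,0,0,0],[0,0,-4,0,0,0,0],[0,0,0,0,0,0,0]]'; python3 - <<'E'
from h import *
w0=np.load("scene_w.npy");f=grab_frame("scene");w=world(f);f2=grab_frame("side");w2=world(f2)
for nm,W in(("scene",w),("side",w2)):
  for a in np.arange(.054,.14,.012):
    m=(W[...,2]>a)&(W[...,2]<a+.012)&(abs(W[...,0]-.45)<.03)&(abs(W[...,1]+.402)<.03)
    if m.sum()>3: print(nm,round(a,3),m.sum(),np.median(W[m],0).round(4),W[m][:,2].max().round(4))
for p in((400,297),(380,318),(420,277)): print("marker",w0[p[1],p[0]].round(3),w[p[1],p[0]].round(3))
save("s2",f["frame"][130:330,180:460].repeat(2,0).repeat(2,1)); print(sense()["eef_pos"])
E
```

```text
t: 29.65
eef_pos: [0.3685, -0.4107, 0.2509]
eef_rot: [0.671, 0.742, 0.001, 0.004]
force: [0.5, 0.3, -0.2]
grip_width: 1.0
side 0.066 7 [ 0.4524 -0.4136  0.0758] 0.078
side 0.078 37 [ 0.444  -0.4133  0.0864] 0.09
side 0.09 74 [ 0.4409 -0.4118  0.0961] 0.102
side 0.102 104 [ 0.4438 -0.4123  0.1085] 0.1139
side 0.114 122 [ 0.4452 -0.412   0.1202] 0.126
side 0.126 47 [ 0.4498 -0.4069  0.1278] 0.1298
marker [ 0.355 -0.219  0.014] [0.188 0.122 0.441]
marker [ 0.358 -0.169  0.012] [0.194 0.13  0.427]
marker [ 0.351 -0.269  0.017] [0.182 0.115 0.454]
[ 0.37040962 -0.41056394  0.25066462]
```

View pics/s2.png

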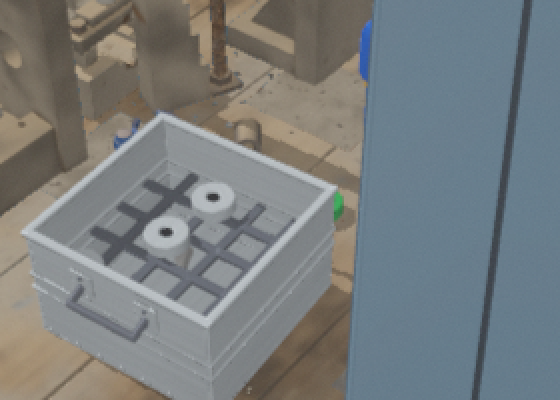

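The scene view shows only collars on the screen; the arm hides the stand in this view. From the side camera the handle top is at 0.128 m, so the foot is on the hole bottom, and the stirrer is upright at about (0.45,-0.405). I hand it in.

```bash
python3 -c "
from h import *;hand_in();print(sense()['t'])"
```

```text
the job is handed in; nothing more can be done
the job is handed in; nothing more can be done
```

I pushed all eight pyramids through the screen with the rod, stood the stirrer back in the middle hole, and handed the job in at about 30 s. It gave no verdict, so what follows rests on my last checks.

- **Load:** the last depth map of the tray shows only the three collars above the screen. Everything else visible lies below about 25 mm, and the three collars lie flat on the screen.
- **Stirrer:** the side camera puts the handle top at about 0.128 m, so the foot is on the bottom of the hole. It stands upright at about (0.45, -0.40), and the gripper is clear of it.

**Slip on the rim:** one approach overshot and the rod landed on the tray rim, sliding up about 17 mm in the grip. I measured the slip and carried on without re-gripping. It did not affect the pushes or putting the stirrer back.

**Not rechecked:**
- **Marker and bushing:** I could not measure the marker at the end because the arm hid it in the scene camera. I did not measure the bushing either. No move came near either of them.
- **Third collar:** it was not visible in the last scene picture. The overhead wrist view just before showed it on the screen.

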